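Ready the discharge-tube transformer and throw its lever to the running notch

TASK

First throw the transformer's lever into the parking notch (the left end one as the robot sees it) and let it drop fully in; with it parked, put the iron core from the tin flap onto the middle of the cork mat, and only then swing the flap fully open and lay every glass tube that is there in its own trough of the wooden cradle, glass down on both rails. When all that is done, throw the lever into the notch marked by the tall brass stud, fully down, and leave it. The tubes are fragile, so grip them lightly, with no more than 35 N, and do not shift the other apparatus.

Things in the scene. Friction and masses are not known exactly. Their poses are not given: they have to be found in the camera images.
- switch: black bakelite transformer box, fixed, 200 (x) x 260 (y) x 60 mm high. Origin: centre of its underside. On its top a lever turns about an upright pivot; four notches lie on an arc of 85 mm radius about the pivot, between upstanding steel teeth 12 mm high, and the lever's pin drops into them. Two black terminals 48 mm high at the back of its top
- pivot (a point): point on the lever's upright pivot axis, in the box's top face (70 mm towards +x of the box's centre); its axes are those of the box
- lever_swing (a joint): turn q of the lever, rad, counter-clockwise from above. Notches at 0.0, 0.5, 1.0, 1.5 (play 0.03; stops at -0.03 and 1.53). In the box's frame the lever points from the pivot along (-cos(q-0.75), -sin(q-0.75)). Notch 0.0, at the left (+y) end of the arc seen from the robot, with no brass plate or stud beside it, is the parking notch. Light friction: stays where put
- lever_lift (a joint): height of the lever above its lowest place, m, 0 to 0.03. A spring (3 to 8 N) and 2 N weight press it down. 0 with the pin in a notch, 0.010 with the pin riding on a tooth. It must be lifted 10 mm or more (15 mm is ample) by its handle to swing from notch to notch, then let down; else the teeth stop the pin
- handle (a point): point to grip on the lever's black upright round handle, 22 mm in diameter, 120 mm from the pivot; the handle reaches from 41 mm below to 21 mm above this point, the lever's flat arm lies 39 mm below it. 77 mm above the box's top when the lever is down. Its x axis points back to the pivot. The round handle may turn in the fingers
- mark: the running notch's mark: brass stud 16 mm in diameter and 30 mm tall on a 26 mm foot, standing on the box's top 155 mm from the pivot, straight beyond its notch (notch 0.5, 1.0 or 1.5); fixed. The two other of these notches have only a flat brass plate, 26 mm across and 4 mm high, at that place. Origin at its foot
- vent: green ventilation cowl, a fixed low box 180 (x) x 170 (y) x 40 mm high, closed on top by the tin flap. Origin: centre of its underside
- flap (a joint): opening angle of the tin flap, rad: 0 closed flat, 1.57 upright, 1.75 at its stop. Hinged along the cowl's far (+x) edge, 5 mm thick, stiff hinge (0.3 N m): it stays where it is left
- flap_handle (a point): grip point of the black knob on the flap, 35 mm above the flap's face, 30 mm from its near edge, 150 mm from the hinge line; the knob is about 28 mm across. Turns with the flap; the knob may turn in the fingers
- flap_hinge (a point): middle of the flap's hinge line, at the cowl's far top edge, 40 mm up; the line runs along the cowl's y axis
- core: grey laminated iron core block, 80 (x) x 34 (y) x 38 mm high, 0.8 kg, lying on the closed flap at the start. Origin: centre of its underside
- mat: cork mat, fixed, 140 x 120 x 4 mm. Origin: centre of its underside
- cradle: wooden tube cradle, fixed: board 100 (x) x 230 (y) x 10 mm, two rails along y, 12 mm thick, at x = -38 and 38 mm, with four troughs at y = -87, -29, 29, 87 mm, each 34 mm wide, floor 30 mm up, dividers 52 mm up. A tube lies along x across both rails, one per trough, glass on the floors (axis 43 mm up), caps outside the rails; open between the rails. Origin: centre of underside
- tube1: frosted glass discharge tube: white glass cylinder, 26 mm across, 112 mm between two square black end caps (36 x 36 mm, 22 mm long; 8 mm brass stub beyond each). Fragile (grip force at most 35 N), about 90 g. Origin at its middle, on the axis; x along it. Lies on its caps, axis 18 mm above the surface. Two to four tubes are present (absent: None)
- tube2: frosted glass discharge tube: white glass cylinder, 26 mm across, 112 mm between two square black end caps (36 x 36 mm, 22 mm long; 8 mm brass stub beyond each). Fragile (grip force at most 35 N), about 90 g. Origin at its middle, on the axis; x along it. Lies on its caps, axis 18 mm above the surface. Two to four tubes are present (absent: None)
- tube3: frosted glass discharge tube: white glass cylinder, 26 mm across, 112 mm between two square black end caps (36 x 36 mm, 22 mm long; 8 mm brass stub beyond each). Fragile (grip force at most 35 N), about 90 g. Origin at its middle, on the axis; x along it. Lies on its caps, axis 18 mm above the surface. Two to four tubes are present (absent: None)
- tube4: frosted glass discharge tube: white glass cylinder, 26 mm across, 112 mm between two square black end caps (36 x 36 mm, 22 mm long; 8 mm brass stub beyond each). Fragile (grip force at most 35 N), about 90 g. Origin at its middle, on the axis; x along it. Lies on its caps, axis 18 mm above the surface. Two to four tubes are present (absent: None)
- weight: bystander: brass weight, 42 mm across, 62 mm tall. Loose; leave alone
- compass: bystander: brass pocket compass, 60 mm across, 14 mm high. Loose; leave alone
- coil: bystander: copper ring coil, 72 mm across, 45 mm high. Loose; leave alone
- posts: bystander: pair of brass contact posts on a dark wooden base 70 x 150 mm, 106 mm tall. Loose; leave alone
- jar: bystander: glass jar, 80 mm across, 110 mm tall. Loose; leave alone
Things that resemble listed ones, but are neither listed nor needed, are in the scene too. What is shaped like the tube1 but blue or pink is not meant.

How it is judged:
By the outcome, as a careful person would: the job done as asked, in the order asked, and still so for the second after the job is handed in, with the robot touching nothing.
Of tube1, tube2, tube3, tube4 only 2 to 4 are there at a start; the rules pass over those that are not, and their reading is None.
At some moment in a run one of tube1, tube2, tube3, tube4 may be knocked a few centimetres aside while the robot is not near it.
It also fails if it takes over 210 s, if anything falls off the work surface, if the arm or the gripper's body presses on something with over 40 N, if the wrist force passes 120 N, or if a joint passes its speed limit or range.

ROBOT

A 6-joint arm with a two-finger parallel gripper is mounted at the origin on the work surface. World frame = base frame: x ahead of the robot, y to its left, z up, the work surface at z = 0. Lengths are in m, angles in degrees, forces in N, time in s.
With the tool pointing down it reaches from about 0.25 to 0.725 m from the base axis. Payload 9.7 kg.
Tool frame: the origin (TCP) lies between the finger pads; the fingertips stand 19 mm ahead of it and the grasp point (between the pads) is the TCP; z points along the fingers, y is the line along which they close (so a half turn about z gives the same grasp; the last joint's range is limited). The gripper opens to 85 mm and grips with 20 to 120 N. Pads are 22 mm wide; open, the fingers measure 114 mm over their backs; the gripper's body (76 mm by 85 mm) begins 54 mm behind the grasp point. The pads swing forward as they close: fully open they stand 13 mm farther back than shut.
Start: joints at [-67.036, 4.979, 10.078, 95.1, 0, 90], TCP at [0.215, -0.506, 0.25] pointing down, gripper open.
Joint ranges: [-179.16, 179.16], [-48.56, 103.87], [-65.8, 70.77], [-126.05, 130.52], [-82.76, 87.17], [-180, 180]. Speed limits (degrees/s): [127.2, 127.2, 147.25, 180, 180, 180].

INTERFACE

Orientations are given as [roll, pitch, yaw] about the fixed x, y, z axes, in that order (R = Rz(yaw) Ry(pitch) Rx(roll)).
In Python, from workcell import bot gives the robot as it stands. The module is installed in compiled form; this text tells all that it offers.
- The arm moves only by the shell command python3 -m crank 'ROWS' [OPENING] [FORCE]. ROWS is JSON, a list that holds one entry, the list of rows, each a list of 6 numbers: the shift along the world's x, y, z as a fraction of full scale, then the turn, a rotation vector about the world's x, y, z as a fraction of full scale. In form: [[[x, y, z, wx, wy, wz], ...]]. A call has 1 to 20 rows; each row shifts and turns the commanded pose from where the row before left it; what a row does not reach is not made up. Full scale, the value 1, is 20 mm for a shift and 0.12 rad for a turn. A row lasts 1/12 s, in which the tool goes at most 41.7 mm and 7.16 degrees, less where a joint would pass 70% of its speed; a pose out of reach is approached as far as the arm can. A call with a number of a shift or a turn outside -1 to 1 is refused whole. A call with a gripper value outside its range is refused whole. OPENING is the opening, from 0 (shut) to 1 (fully open), set as the call begins (- or left out, the last holds). The fingers move at their own pace and stop on an object; FORCE is the grip in N (left out, the last holds). Time passes only in rows, so rows that do not move let the fingers close. It gives the time, the measured TCP pose, the force, the opening and the grip force at its end, in the units of the state.
- bot.get_obs(): the state, without advancing time (a new reading comes with each control period).
- bot.camera(name): name is "scene" or "top" or "wrist"; returns the picture (384x512x3 uint8, red, green, blue); there is no depth.
- bot.camera_model(name): a dict with "vertical_fov" (degrees; the focal length in pixels is half the picture's height over the tangent of half this angle, whatever the lens; pixels are square), "cx", "cy" (the principal point, pixels), "R" (3x3) and "t" (3): a world point X has camera coordinates R X + t. Camera axes: x right, y down, z forward; pixel columns grow to the right and rows downward; lengths in m; the calibration is good to about 2 mm. A picture is of the moment at which its call begins: read the wrist's pose just before it. camera_model takes no time and is no camera call; for the wrist camera it gives the pose at the moment of the call.
- bot.job_done(): hands the job in; it is judged then, once.
The state is a dict: "time": time; "q": joint angles; "qd": joint speeds; "joint_efforts": joint torques, N m; "ee_pos": TCP position; "tcp_rot": TCP orientation; "wrist_force": force on the tool from outside, world axes, zero at the start; "torque": the same for the moment, N m; "opening": finger opening in m; "grasp_force": force on a finger pad.
Only numpy, scipy, OpenCV 4.12 (cv2) and the standard library are available. Lean on these libraries where they do the work, as an engineer would, in place of code of your own. Each camera call takes 0.05 s, during which the arm holds its last target. There are 200 camera calls.

## Working session

There is one attempt and no reset: what is moved stays moved. The work goes in short steps, Python scripts to look and compute and a shell command to move; the robot and the scene stay as the last step left them, time stands still between calls to the robot, and variables do not carry over. Pictures are saved under pics/ and viewed, at most 14 in all, crops included, and the job is handed in when it is done.

```bash
mkdir -p pics; cat > h.py <<'E'
import numpy as np, cv2
from workcell import bot
def snap(n,f=None):
    m=bot.camera_model(n); im=bot.camera(n)
    if f: cv2.imwrite('pics/'+f,im[:,:,::-1])
    return im,m
def foc(m): return 192/np.tan(np.radians(m['vertical_fov'])/2)
def ray(m,u,v,z):
    R=np.array(m['R']);t=np.array(m['t']);f=foc(m)
    d=R.T@np.array([(u-m['cx'])/f,(v-m['cy'])/f,1]);c=-R.T@t
    return c+d*(z-c[2])/d[2]
def proj(m,X):
    p=np.array(m['R'])@np.array(X)+np.array(m['t']);f=foc(m)
    return p[:2]/p[2]*f+[m['cx'],m['cy']]
E
python3 - <<'E'
from h import *
for n in('top','scene'):
    im,m=snap(n); cv2.imwrite(f'pics/{n}0.png',cv2.resize(im[:,:,::-1],(800,600),interpolation=cv2.INTER_CUBIC)); np.save(n+'0.npy',im)
    print(n,m)
print(bot.get_obs())
E
```

```text
top {'vertical_fov': 57.575984484006995, 'cx': 253.25146337980203, 'cy': 184.06632829307617, 'R': array([[-0.02315229, -0.99967931, -0.01025881],
       [-0.99451615,  0.02407712, -0.1017739 ],
       [ 0.10198827,  0.00784625, -0.99475466]]), 't': array([0.06769699, 0.51942844, 1.23663501])}
scene {'vertical_fov': 44.39032746637464, 'cx': 248.48427207002578, 'cy': 196.01881223670395, 'R': array([[ 0.34440779,  0.9387849 ,  0.00813535],
       [ 0.7700825 , -0.27753897, -0.57440845],
       [-0.5369881 ,  0.20409563, -0.81852841]]), 't': array([-0.21067263, -0.31880338,  1.79544313])}
{'time': 0.1, 'q': array([-6.70363544e+01,  5.00877829e+00,  1.00396068e+01,  9.50976564e+01,
        9.39660772e-04,  9.00000652e+01]), 'qd': array([ 0.03854744, -0.08873894,  0.11486229,  0.02189781, -0.00720663,
       -0.04540398]), 'joint_efforts': array([-3.54676440e-04, -5.21565270e+01,  4.65651870e+01,  1.61328551e-02,
        6.37765970e-05,  1.45209191e-05]), 'ee_pos': array([ 0.21452065, -0.50626068,  0.24965146]), 'tcp_rot': array([-1.79933172e+02, -9.39584084e-04,  2.29635793e+01]), 'wrist_force': array([0.59311885, 0.75208904, 0.39676941]), 'torque': array([ 0.04192359, -0.00759161, -0.00357472]), 'grasp_force': 0.0, 'opening': 0.08561361136284286}
```

View pics/top0.png

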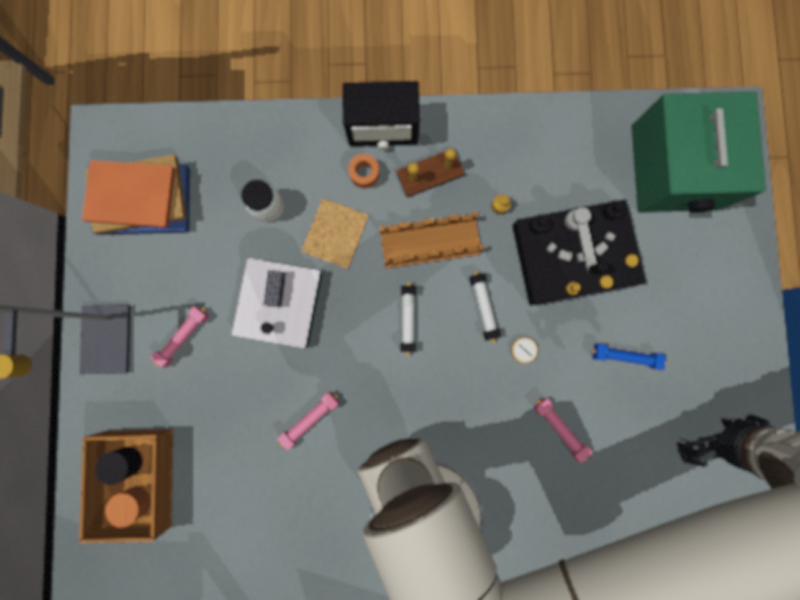

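View pics/scene0.png

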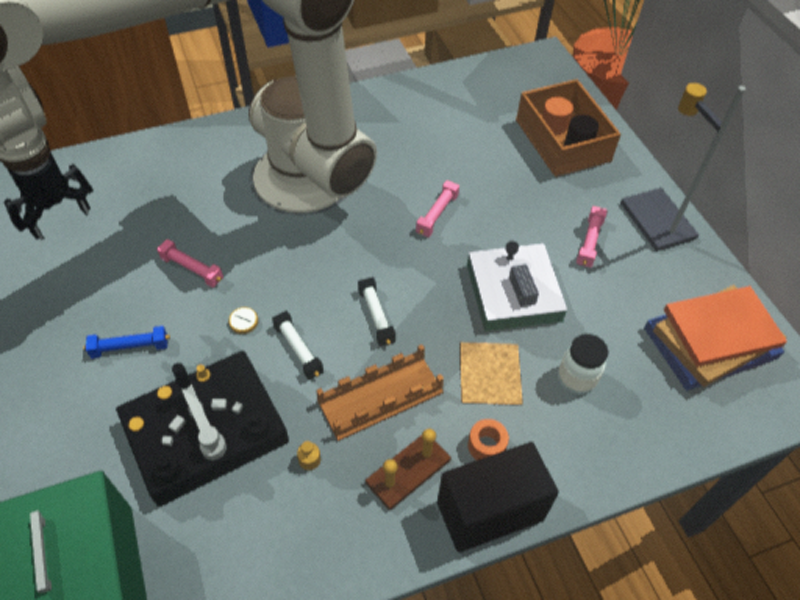

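The top view shows white tubes at (408,318) and (485,306), and the pink and blue ones are lookalikes. The transformer is at (580,252), its lever handle at (600,268), and the brass marks at (573,289), (606,282) and (632,261). The flap is at (277,303) with the core at (275,288) and knob at (267,328), the mat is at (336,233) and the cradle at (432,241). Next I'll measure these.

```bash
cat > m.py <<'E'
from h import *
im=np.load('top0.npy'); m=bot.camera_model('top'); ims=np.load('scene0.npy'); ms=bot.camera_model('scene')
hsv=cv2.cvtColor(im,cv2.COLOR_RGB2HSV); H,S,V=[hsv[:,:,i].astype(int) for i in range(3)]
k=512/800
def meas(name,mask,box,z,minA=15):
    x0,y0,x1,y1=[int(b*k) for b in box]; M=np.zeros(mask.shape,np.uint8); M[y0:y1,x0:x1]=mask[y0:y1,x0:x1]
    for c in cv2.findContours(M,cv2.RETR_EXTERNAL,cv2.CHAIN_APPROX_NONE)[0]:
        if cv2.contourArea(c)<minA: continue
        w=np.array([ray(m,u,v,z)[:2] for u,v in c[:,0]]).astype(np.float32)
        (cx,cy),(a,b),ang=cv2.minAreaRect(w); print(name,np.round([cx,cy,a,b],3),round(ang,1),'px',c[:,0].mean(0)/k)
if __name__=='__main__':
    meas('box',V<75,(505,190,655,310),.06,800)
    meas('brass',(H>12)&(H<28)&(S>150)&(V>90),(540,250,645,300),.064,5)
    meas('flap',(S<40)&(V>130),(225,250,325,355),.045,400)
    meas('core',(V<130),(255,260,295,312),.083,60)
    meas('knob',(V<80),(250,315,285,340),.08,5)
    meas('mat',(H>8)&(H<28)&(S>80),(295,190,372,275),.004,300)
    meas('cradle',(H>5)&(H<28)&(S>110),(373,205,492,275),.04,300)
    meas('t1',(S<40)&(V>140),(395,280,425,360),.025,40)
    meas('t2',(S<40)&(V>140),(465,270,503,345),.025,40)
    meas('t1all',((S<40)&(V>140))|(V<60),(395,280,425,360),.025,40)
    meas('t2all',((S<40)&(V>140))|(V<60),(465,270,503,345),.025,40)
    a=cv2.resize(im[118:205,320:420],(800,600)[:2] and (690,600),interpolation=cv2.INTER_CUBIC)
    cv2.imwrite('pics/box.png',a[:,:,::-1])
    cv2.imwrite('pics/sbox.png',cv2.resize(ims[220:330,70:190],(654,600),interpolation=cv2.INTER_CUBIC)[:,:,::-1])
E
python3 m.py
```

```text
box [ 0.589 -0.358  0.201  0.27 ] 9.2 px [580.73224852 250.22189349]
brass [ 0.508 -0.341  0.027  0.028] 42.5 px [572.58522727 287.71306818]
brass [ 0.52  -0.415  0.024  0.028] 86.5 px [605.70652174 281.31793478]
brass [ 0.566 -0.476  0.028  0.025] 88.6 px [631.17897727 260.15625   ]
flap [0.495 0.341 0.217 0.236] 88.7 px [257.29662698 300.65972222]
core [0.519 0.317 0.052 0.077] 82.9 px [276.63246269 288.50279851]
knob [0.434 0.34  0.021 0.017] 88.7 px [266.6015625  327.24609375]
mat [0.658 0.198 0.118 0.138] 67.9 px [334.77202869 232.88934426]
cradle [ 0.63  -0.029  0.098  0.227] 6.8 px [430.07127193 239.62902047]
t1 [0.45  0.031 0.025 0.112] 88.6 px [406.45988806 318.28358209]
t2 [ 0.474 -0.147  0.112  0.027] 11.8 px [483.74533582 305.87686567]
t1all [0.45  0.031 0.025 0.112] 88.6 px [406.45988806 318.28358209]
t2all [ 0.474 -0.147  0.112  0.027] 11.8 px [483.74533582 305.87686567]
```

View pics/sbox.png

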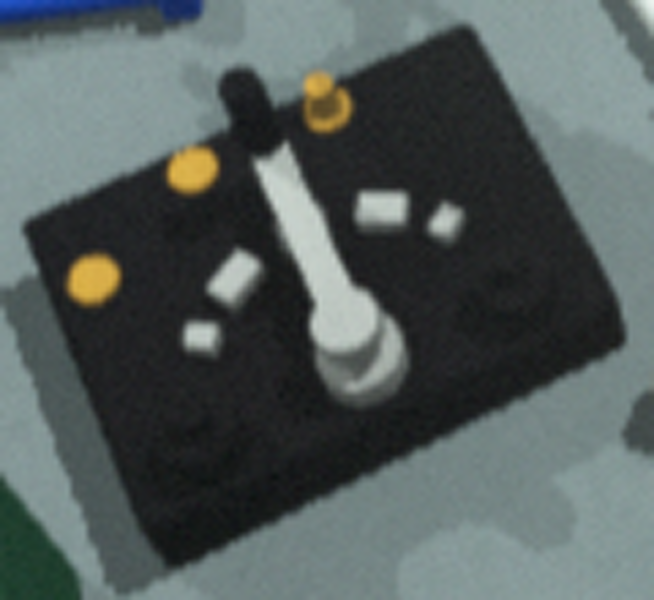

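The close crop shows the tall stud at (325,100) in the position furthest to +y, so the running notch is 0.5. The other two marks are flat plates at (193,168) and (93,280). The handle (245,105) sits between marks 0.5 and 1.0. I'll fit the pivot from the brass marks and find q.

```bash
cat >> h.py <<'E'
def Rz(a): c,s=np.cos(a),np.sin(a); return np.array([[c,-s],[s,c]])
PIV=np.array([.661,-.354]); YAW=np.radians(9.2)
def handle(q,r=.12): return PIV+r*Rz(YAW)@np.array([-np.cos(q-.75),-np.sin(q-.75)])
E
python3 - <<'E'
from h import *
from scipy.optimize import least_squares
B=np.array([[.508,-.341],[.520,-.415],[.566,-.476]])
def f(p): return np.ravel([p[:2]+.155*Rz(p[2])@np.array([-np.cos(q-.75),-np.sin(q-.75)])-b for q,b in zip((.5,1,1.5),B)])
s=least_squares(f,[.66,-.35,.16]);print(s.x[:2],np.degrees(s.x[2]),s.fun)
mt=bot.camera_model('top');ms=bot.camera_model('scene')
for q in(0.5,.6,.7,.75,.8,.9,1):
    h=handle(q)
    print(q,h,'sc',proj(ms,[*h,.158])*800/512,'top',proj(mt,[*h,.158])*800/512)
print('pivot',proj(ms,[*PIV,.1])*800/512)
for q in (0,.5): print(q,handle(q))
# observed scene handle top
u,v=70+238*120/654,220+80*110/600; print('obs',u*800/512,v*800/512,[ray(ms,u,v,z) for z in(.158,.168)])
E
```

```text
[ 0.66217064 -0.35458478] 8.877884040792075 [-0.00012969  0.00112606 -0.00029339 -0.00065032  0.00042308 -0.00047573]
0.5 [ 0.54147954 -0.34328273] sc [193.81457938 364.13234832] top [587.0424898  266.65837669]
0.6 [ 0.5410067  -0.35526841] sc [187.04633217 365.901276  ] top [592.85146829 266.74337245]
0.7 [ 0.5417328  -0.36724142] sc [180.39293469 368.22657408] top [598.62046182 266.25561784]
0.75 [ 0.54254365 -0.37318574] sc [177.12738645 369.59292672] top [601.47133272 265.79828503]
0.8 [ 0.54365058 -0.37908212] sc [173.91221343 371.09192987] top [604.28995852 265.20011416]
0.9 [ 0.54674087 -0.3906722 ] sc [167.6616273  374.47685218] top [609.80151768 263.58790046]
1 [ 0.5509728  -0.40189587] sc [161.697971   378.35660263] top [615.09842699 261.43592286]
pivot [208.46733462 438.33629244]
0 [ 0.56124906 -0.28729355]
0.5 [ 0.54147954 -0.34328273]
obs 177.60894495412845 366.66666666666663 [array([ 0.53689463, -0.37125341,  0.158     ]), array([ 0.54348896, -0.3702438 ,  0.168     ])]
```

```bash
python3 -m crank '[[[0.96,0.4,0,0,0,0],[0.96,0.4,0,0,0,0],[0.96,0.4,0,0,0,0],[0.96,0.4,0,0,0,0],[0.96,0.4,0,0,0,0],[0.96,0.4,0,0,0,0],[0.96,0.4,0,0,0,0],[0.96,0.4,0,0,0,0],[0.96,0.4,0,0,0,0],[0.96,0.4,0,0,0,0],[0.96,0.4,0,0,0,0],[0.96,0.4,0,0,0,0],[0.96,0.4,0,0,0,0],[0.96,0.4,0,0,0,0],[0.96,0.4,0,0,0,0],[0.96,0.4,0,0,0,0],[0.96,0.4,0,0,0,0],[0,0,0,0,0,0],[0,0,0,0,0,0]]]' 1 50
python3 - <<'E'
from h import *
o=bot.get_obs();print(o['ee_pos'],o['q'])
im,m=snap('wrist','w1.png');print(proj(m,[.542,-.371,.168]),np.array(m['R']),m['t'])
E
```

```text
time: 1.68
ee_pos: [0.5415, -0.3698, 0.2493]
tcp_rot: [-179.9, 0.1, 23.0]
wrist_force: [0.4, 0.7, 0.1]
opening: 0.0853
grasp_force: 0.0
[ 0.54154875 -0.36984513  0.24925778] [-3.43287604e+01  2.05303764e+01  2.83263360e+01  9.78865741e+01
 -4.82980581e-03  1.22621667e+02]
[265.91433271 211.65314302] [[ 0.39196803 -0.91997603 -0.00227252]
 [-0.87539537 -0.37373123  0.30660711]
 [-0.2829205  -0.11819083 -0.95183345]] [-0.5509728   0.29556285  0.48876013]
```

View pics/w1.png

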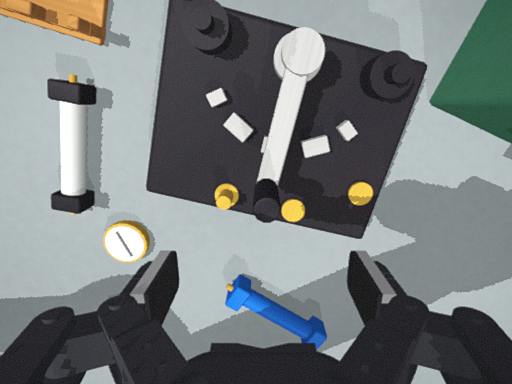

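The handle top is at (266,210) and matches the predicted (266,212). I'll descend and grip.

```bash
python3 -m crank '[[[0,-0.05,-1,0,0,0],[0,0,-1,0,0,0],[0,0,-1,0,0,0],[0,0,-1,0,0,0],[0,0,-1,0,0,0],[0,0,-0.1,0,0,0],[0,0,0,0,0,0]]]'
python3 -m crank '[[[0,0,0,0,0,0],[0,0,0,0,0,0],[0,0,0,0,0,0],[0,0,0,0,0,0],[0,0,0,0,0,0],[0,0,0,0,0,0],[0,0,0,0,0,0],[0,0,0,0,0,0],[0,0,0,0,0,0],[0,0,0,0,0,0]]]' 0 60
```

```text
time: 2.32
ee_pos: [0.5396, -0.3715, 0.1475]
tcp_rot: [-179.9, 0.1, 22.9]
wrist_force: [0.3, 0.4, 0.1]
opening: 0.0853
grasp_force: 0.0
time: 3.15
ee_pos: [0.5413, -0.3718, 0.1491]
tcp_rot: [179.9, -0.0, 23.0]
wrist_force: [1.9, -1.7, 6.1]
opening: 0.0213
grasp_force: 58.6
```

```bash
python3 -m crank '[[[0,0,0.25,0,0,0],[0,0,0.25,0,0,0],[0,0,0,0,0,0],[-0.02,0.43,0,0,0,0],[-0.02,0.43,0,0,0,0],[0,0.3,0,0,0,0],[0.02,0.3,0,0,0,0],[0.05,0.37,0,0,0,0],[0.07,0.37,0,0,0,0],[0.1,0.36,0,0,0,0],[0.12,0.35,0,0,0,0],[0.14,0.35,0,0,0,0],[0.15,0.35,0,0,0,0],[0.17,0.32,0,0,0,0],[0.19,0.32,0,0,0,0],[0,0,0,0,0,0],[0,0,0,0,0,0]]]'
```

```text
time: 4.57
ee_pos: [0.5609, -0.2855, 0.158]
tcp_rot: [-179.9, -0.0, 23.1]
wrist_force: [1.9, 0.3, -8.0]
opening: 0.0205
grasp_force: 59.5
```

```bash
python3 -m crank '[[[0,-0.07,-0.2,0,0,0],[0,0,-0.3,0,0,0],[0,0,-0.3,0,0,0],[0,0,-0.25,0,0,0],[0,0,0,0,0,0],[0,0,0,0,0,0]]]'
```

```text
time: 5.07
ee_pos: [0.5592, -0.2867, 0.1395]
tcp_rot: [-179.9, -0.0, 23.0]
wrist_force: [-11.0, 9.8, 11.0]
opening: 0.0203
grasp_force: 62.1
```

```bash
python3 -m crank '[[[0,0,0,0,0,0],[0,0,0,0,0,0],[0,0,0,0,0,0],[0,0,0,0,0,0],[0,0,0,0,0,0],[0,0,1,0,0,0],[0,0,1,0,0,0],[0,0,1,0,0,0],[0,0,1,0,0,0],[0,0,1,0,0,0],[0,0,1,0,0,0],[0,0,0,0,0,0]]]' 1 60
python3 - <<'E'
from h import *
o=bot.get_obs();print(o['ee_pos'])
im,m=snap('wrist','w2.png')
for q in(-.03,0,.03,.1):
  for z in (.158,.168): print(q,z,proj(m,[*handle(q),z]))
im=snap('scene')[0]; np.save('scene1.npy',im)
E
```

```text
time: 6.07
ee_pos: [0.5611, -0.2883, 0.2616]
tcp_rot: [179.8, -0.2, 23.0]
wrist_force: [-0.1, 0.4, 1.1]
opening: 0.0854
grasp_force: 0.0
[ 0.56114437 -0.28825201  0.26162501]
-0.03 0.158 [260.09118492 198.41241543]
-0.03 0.168 [260.02447107 202.32327927]
0 0.158 [262.44267398 201.9222468 ]
0 0.168 [262.47321509 205.9622207 ]
0.03 0.158 [264.88557102 205.33745431]
0.03 0.168 [265.01635666 209.5019377 ]
0.1 0.158 [270.92618678 212.93152049]
0.1 0.168 [271.30183521 217.36890014]
```

View pics/w2.png

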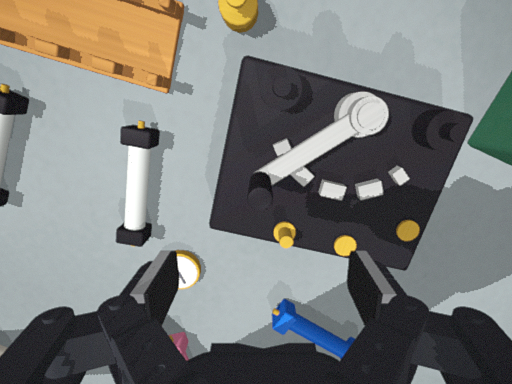

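The lever handle top is at (261,196), matching q≈0 and down, with the pin between the first two teeth at (283,147) and (300,175), so it is parked. Next is the flap and core.

```bash
python3 -m crank '[[[-0.15,1,0.1,0,0,0],[-0.15,1,0.1,0,0,0],[-0.15,1,0.1,0,0,0],[-0.15,1,0.1,0,0,0],[-0.15,1,0.1,0,0,0],[-0.15,1,0.1,0,0,0],[-0.15,1,0.1,0,0,0],[-0.15,1,0.1,0,0,0],[-0.15,1,0.1,0,0,0],[-0.15,1,0.1,0,0,0],[-0.15,1,0.1,0,0,0],[-0.15,1,0.1,0,0,0],[-0.15,1,0.1,0,0,0],[-0.15,1,0.1,0,0,0],[-0.15,1,0.1,0,0,0],[-0.15,1,0.1,0,0,0],[-0.15,1,0.1,0,0,0],[-0.15,1,0.1,0,0,0],[-0.15,1,0.1,0,0,0],[-0.15,1,0.1,0,0,0]]]'
python3 -m crank '[[[-0.15,1,0.1,0,0,0],[-0.15,1,0.1,0,0,0],[-0.15,1,0.1,0,0,0],[-0.15,1,0.1,0,0,0],[-0.15,1,0.1,0,0,0],[-0.15,1,0.1,0,0,0],[-0.15,1,0.1,0,0,0],[-0.15,1,0.1,0,0,0],[-0.15,1,0.1,0,0,0],[-0.15,1,0.1,0,0,0],[0,0,0,0,0,0],[0,0,0,0,0,0]]]'
python3 - <<'E'
from h import *
o=bot.get_obs();print(o['ee_pos'],o['q'])
im,m=snap('wrist','w3.png');np.save('w3.npy',im)
m=bot.camera_model('top')
for u,v in((250,259),(321,270),(306,348),(232,335)): print(ray(m,u*.64,v*.64,.045)[:2])
E
```

```text
time: 7.83
ee_pos: [0.4999, 0.1131, 0.2959]
tcp_rot: [-180.0, 0.1, 23.0]
wrist_force: [-0.2, -0.2, 0.4]
opening: 0.0853
grasp_force: 0.0
time: 8.83
ee_pos: [0.4927, 0.2663, 0.3171]
tcp_rot: [-177.8, 0.0, 27.4]
wrist_force: [0.3, 0.1, -0.6]
opening: 0.0854
grasp_force: 0.0
[0.49266906 0.26632081 0.3170575 ] [ 27.36771271   8.59798013  21.5876125  103.02605472   2.16161188
 179.94365162]
[0.59323215 0.38866627]
[0.56370824 0.22544994]
[0.38681604 0.26101214]
[0.41999919 0.42887688]
```

View pics/w3.png

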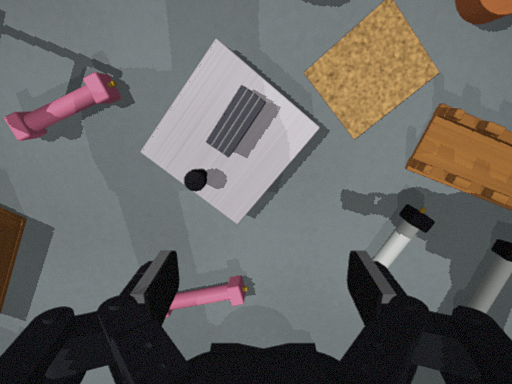

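The wrist view shows the flap corners at about (217,40), (320,128), (238,223) and (141,151). The core top is near (237,120), the knob top is at (195,180), and the mat is at (372,68). Joint 6 is at its limit, so I'll use the half-turn-equivalent yaw.

```bash
python3 - <<'E'
from h import *
m=bot.camera_model('wrist'); im=np.load('w3.npy')
hsv=cv2.cvtColor(im,cv2.COLOR_RGB2HSV); H,S,V=[hsv[:,:,i].astype(int) for i in range(3)]
print('flap',[ray(m,u,v,.045)[:2].round(4) for u,v in((217,40),(320,128),(238,223),(141,151))])
def M(name,mask,box,z,A):
    x0,y0,x1,y1=box; K=np.zeros(V.shape,np.uint8);K[y0:y1,x0:x1]=mask[y0:y1,x0:x1]
    for c in cv2.findContours(K,cv2.RETR_EXTERNAL,cv2.CHAIN_APPROX_NONE)[0]:
        if cv2.contourArea(c)<A: continue
        w=np.array([ray(m,u,v,z)[:2] for u,v in c[:,0]]).astype(np.float32)
        r=cv2.minAreaRect(w);print(name,np.round(r[0]+r[1],4),round(r[2],1),cv2.boundingRect(c))
for t in(70,90,110,130): M('core%d'%t,V<t,(200,75,290,170),.083,300)
M('knob',V<60,(180,160,215,200),.09,50)
M('mat',(H>8)&(H<28)&(S>80),(300,0,445,140),.004,1000)
cv2.imwrite('pics/core.png',cv2.resize(im[70:210,170:300],(557,600),interpolation=cv2.INTER_CUBIC)[:,:,::-1])
E
```

```text
flap [array([0.5954, 0.3952]), array([0.563 , 0.2305]), array([0.3899, 0.2667]), array([0.4227, 0.4319])]
core90 [0.5208 0.3168 0.0083 0.0797] 82.6 (224, 98, 42, 59)
core110 [0.5226 0.3295 0.035  0.0806] 82.5 (206, 86, 60, 71)
core130 [0.5229 0.321  0.0526 0.0842] 82.7 (206, 85, 72, 73)
core130 [0.5878 0.3042 0.0431 0.0209] 78.8 (260, 75, 30, 26)
knob [0.4371 0.3431 0.0281 0.0266] 24.0 (185, 169, 22, 22)
mat [0.6588 0.2008 0.1196 0.1393] 68.0 (304, 0, 135, 139)
```

View pics/core.png

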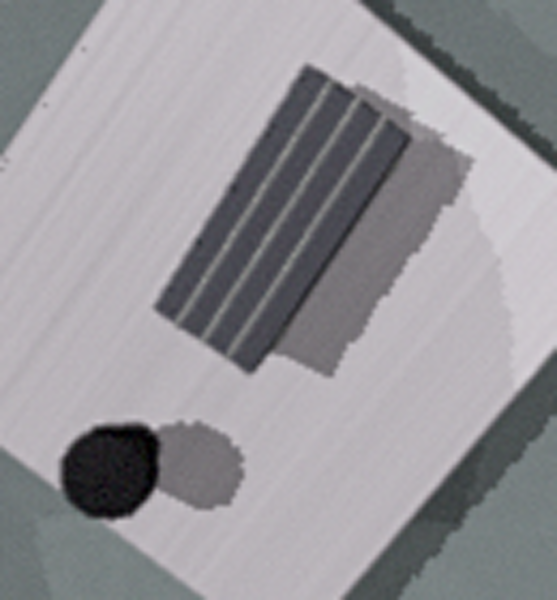

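```bash
python3 -m crank '[[[0.07,0.16,0,0,0,1],[0.07,0.16,0,0,0,1],[0.07,0.16,0,0,0,1],[0.07,0.16,0,0,0,1],[0.07,0.16,0,0,0,1],[0.07,0.16,0,0,0,1],[0.07,0.16,0,0,0,1],[0.07,0.16,0,0,0,1],[0.07,0.16,0,0,0,1],[0.07,0.16,0,0,0,1],[0.07,0.16,0,0,0,1],[0.07,0.16,0,0,0,1],[0.07,0.16,0,0,0,1],[0.07,0.16,0,0,0,1],[0.07,0.16,0,0,0,1],[0.07,0.16,0,0,0,1],[0.07,0.16,0,0,0,1],[0.07,0.16,0,0,0,1],[0.07,0.16,0,0,0,1],[0.07,0.16,0,0,0,1]]]'
cat >> h.py <<'E'
from scipy.spatial.transform import Rotation as Ro
def go(p,yaw):
    "rows still to go (in full-scale units) to reach pose p with tool down and yaw deg"
    o=bot.get_obs(); d=(np.array(p)-o['ee_pos'])/.02
    R0=Ro.from_euler('xyz',o['tcp_rot'],degrees=True);R1=Ro.from_euler('xyz',[180,0,yaw],degrees=True)
    print('ee',o['ee_pos'].round(4),o['tcp_rot'].round(2),'shift',d.round(2),'turn',((R1*R0.inv()).as_rotvec()/.12).round(2))
E
python3 -c "
from h import *
go([.5226,.3295,.07],172.5)"
```

```text
time: 10.55
ee_pos: [0.5206, 0.3295, 0.3174]
tcp_rot: [-177.8, 0.0, 165.2]
wrist_force: [-0.6, 0.4, 0.0]
opening: 0.0853
grasp_force: 0.0
ee [0.5206 0.3295 0.3174] [-1.7782e+02  2.0000e-02  1.6520e+02] shift [  0.1    0.   -12.37] turn [ 0.31 -0.06  1.06]
```

```bash
python3 -m crank '[[[0.05,0,-1,0.16,-0.03,0.53],[0.05,0,-1,0.15,-0.03,0.53],[0,0,-1,0,0,0],[0,0,-1,0,0,0],[0,0,-1,0,0,0],[0,0,-1,0,0,0],[0,0,-1,0,0,0],[0,0,-1,0,0,0],[0,0,-1,0,0,0],[0,0,-1,0,0,0],[0,0,0,0,0,0],[0,0,0,0,0,0]]]'
python3 -c "
from h import *
go([.5226,.3295,.07],172.5)"
```

```text
time: 11.55
ee_pos: [0.522, 0.3292, 0.1168]
tcp_rot: [-179.9, -0.1, 172.2]
wrist_force: [-0.2, 0.7, 0.0]
opening: 0.0856
grasp_force: 0.0
ee [0.522  0.3292 0.1168] [-1.7992e+02 -9.0000e-02  1.7217e+02] shift [ 0.03  0.01 -2.34] turn [ 0.01 -0.01  0.05]
```

```bash
python3 -m crank '[[[0,0,-0.8,0,0,0],[0,0,-0.8,0,0,0],[0,0,-0.6,0,0,0],[0,0,0,0,0,0]]]'
python3 -m crank '[[[0,0,0,0,0,0],[0,0,0,0,0,0],[0,0,0,0,0,0],[0,0,0,0,0,0],[0,0,0,0,0,0],[0,0,0,0,0,0],[0,0,0,0,0,0],[0,0,0,0,0,0],[0,0,0.5,0,0,0],[0,0,1,0,0,0],[0,0,1,0,0,0],[0,0,1,0,0,0],[0,0,1,0,0,0],[0,0,0,0,0,0]]]' 0 80
python3 -c "
from h import *
go([.6588,.2008,.15],172.5)"
```

```text
time: 11.88
ee_pos: [0.5219, 0.3295, 0.072]
tcp_rot: [-179.9, -0.1, 172.2]
wrist_force: [-0.2, -0.3, 0.0]
opening: 0.0854
grasp_force: 0.0
time: 13.05
ee_pos: [0.5233, 0.3306, 0.1674]
tcp_rot: [179.8, 0.2, 172.2]
wrist_force: [0.4, 0.5, -4.9]
opening: 0.0329
grasp_force: 80.9
ee [0.5233 0.3306 0.1674] [179.83   0.19 172.2 ] shift [ 6.78 -6.49 -0.87] turn [-0.02  0.03  0.04]
```

```bash
python3 -m crank '[[[0.85,-0.81,0,0,0,0],[0.85,-0.81,0,0,0,0],[0.85,-0.81,0,0,0,0],[0.85,-0.81,0,0,0,0],[0.85,-0.81,0,0,0,0],[0.85,-0.81,0,0,0,0],[0.85,-0.81,0,0,0,0],[0.85,-0.81,0,0,0,0],[0,0,-0.8,0,0,0],[0,0,-0.8,0,0,0],[0,0,-0.8,0,0,0],[0,0,-0.8,0,0,0],[0,0,-0.8,0,0,0],[0,0,-0.8,0,0,0],[0,0,-0.8,0,0,0],[0,0,0,0,0,0],[0,0,0,0,0,0]]]'
python3 -c "
from h import *
go([.6588,.2008,.031],172.5)"
```

```text
time: 14.47
ee_pos: [0.6571, 0.2001, 0.0491]
tcp_rot: [-179.9, -0.2, 172.2]
wrist_force: [-0.2, -1.5, -6.0]
opening: 0.0323
grasp_force: 80.5
ee [0.6571 0.2001 0.0491] [-179.9    -0.22  172.21] shift [ 0.09  0.04 -0.9 ] turn [ 0.01 -0.03  0.04]
```

```bash
python3 -m crank '[[[0.09,0.04,-0.3,0,0,0],[0,0,-0.3,0,0,0],[0,0,-0.2,0,0,0],[0,0,0,0,0,0]]]'
```

```text
time: 14.8
ee_pos: [0.6599, 0.2011, 0.0343]
tcp_rot: [-180.0, -0.1, 172.2]
wrist_force: [-0.1, -0.4, -7.7]
opening: 0.0327
grasp_force: 80.8
```

```bash
python3 -m crank '[[[0,0,-0.1,0,0,0],[0,0,-0.1,0,0,0],[0,0,0,0,0,0]]]'
```

```text
time: 15.05
ee_pos: [0.6604, 0.2013, 0.0331]
tcp_rot: [180.0, 0.1, 172.2]
wrist_force: [-4.7, -1.1, 2.5]
opening: 0.0327
grasp_force: 81.8
```

```bash
python3 -m crank '[[[0,0,0,0,0,0],[0,0,0,0,0,0],[0,0,0,0,0,0],[0,0,0,0,0,0],[0,0,0,0,0,0],[0,0,0.5,0,0,0],[0,0,1,0,0,0],[0,0,1,0,0,0],[0,0,1,0,0,0],[0,0,1,0,0,0],[0,0,1,0,0,0],[0,0,1,0,0,0],[0,0,1,0,0,0],[0,0,1,0,0,0]]]' 1 25
python3 -m crank '[[[-0.94,0.59,0,0,0,-0.05],[-0.94,0.59,0,0,0,-0.05],[-0.94,0.59,0,0,0,-0.05],[-0.94,0.59,0,0,0,-0.05],[-0.94,0.59,0,0,0,-0.05],[-0.94,0.59,0,0,0,-0.05],[-0.94,0.59,0,0,0,-0.05],[-0.94,0.59,0,0,0,-0.05],[-0.94,0.59,0,0,0,-0.05],[-0.94,0.59,0,0,0,-0.05],[-0.94,0.59,0,0,0,-0.05],[-0.94,0.59,0,0,0,-0.05],[0,0,0,0,0,0],[0,0,0,0,0,0]]]'
python3 - <<'E'
from h import *
go([.435,.3435,.08],168.1)
im,m=snap('top');np.save('top1.npy',im)
k=im[100:175,185:245]
cv2.imwrite('pics/top1.png',cv2.resize(im[90:260,100:360],(786,514),interpolation=cv2.INTER_CUBIC)[:,:,::-1])
E
```

```text
time: 16.22
ee_pos: [0.6601, 0.2012, 0.2033]
tcp_rot: [180.0, 0.0, 172.2]
wrist_force: [-0.3, -0.1, -0.6]
opening: 0.0856
grasp_force: 0.0
time: 17.38
ee_pos: [0.4341, 0.3434, 0.2023]
tcp_rot: [179.9, 0.0, 168.2]
wrist_force: [0.2, 0.4, 0.3]
opening: 0.0852
grasp_force: 0.0
ee [0.4341 0.3434 0.2023] [1.7995e+02 4.0000e-02 1.6819e+02] shift [ 0.05  0.01 -6.12] turn [-0.01  0.01 -0.01]
```

View pics/top1.png

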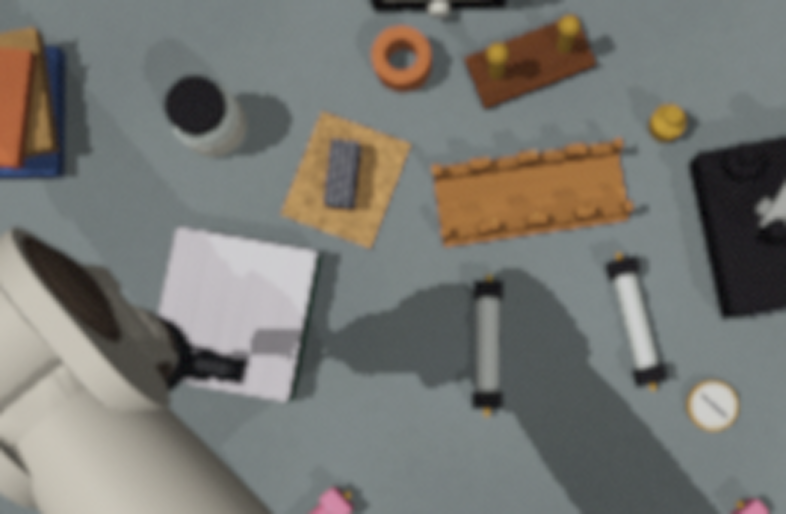

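The core at (343,174) sits on the middle of the mat at (346,180). I'll descend onto the knob.

```bash
python3 -m crank '[[[0.05,0,-1,0,0,0],[0,0,-1,0,0,0],[0,0,-1,0,0,0],[0,0,-1,0,0,0],[0,0,-1,0,0,0],[0,0,-0.7,0,0,0],[0,0,-0.4,0,0,0],[0,0,0,0,0,0]]]'
python3 -m crank '[[[0,0,0,0,0,0],[0,0,0,0,0,0],[0,0,0,0,0,0],[0,0,0,0,0,0],[0,0,0,0,0,0],[0,0,0,0,0,0],[0,0,0,0,0,0],[0,0,0,0,0,0],[0,0,0,0,0,0]]]' 0 30
python3 - <<'E'
from h import *
a=np.radians(-11.9)
def P(t): x=-.15*np.cos(t)+.04*np.sin(t); z=.15*np.sin(t)+.04*np.cos(t); return np.array([x*np.cos(a),x*np.sin(a),z])
n=36; T=np.linspace(0,1.75,n+1)
for i in range(0,n,3): print(i,((P(T[i+3])-P(T[i]))/3/.02).round(2))
print((P(1.75)-P(0)))
E
```

```text
time: 18.1
ee_pos: [0.4356, 0.3418, 0.0776]
tcp_rot: [-179.9, -0.1, 168.0]
wrist_force: [0.2, -0.2, -0.9]
opening: 0.0853
grasp_force: 0.0
time: 18.85
ee_pos: [0.4361, 0.3436, 0.0802]
tcp_rot: [179.9, 0.1, 168.1]
wrist_force: [0.7, 4.0, 6.2]
opening: 0.0265
grasp_force: 29.7
0 [ 0.12 -0.03  0.36]
3 [ 0.17 -0.04  0.33]
6 [ 0.22 -0.05  0.31]
9 [ 0.26 -0.05  0.27]
12 [ 0.29 -0.06  0.23]
15 [ 0.32 -0.07  0.18]
18 [ 0.34 -0.07  0.13]
21 [ 0.36 -0.08  0.08]
24 [ 0.37 -0.08  0.03]
27 [ 0.37 -0.08 -0.03]
30 [ 0.36 -0.08 -0.08]
33 [ 0.34 -0.07 -0.14]
[ 0.21145222 -0.04455997  0.10046805]
```

```bash
python3 -m crank '[[[0.12,-0.03,0.36,0,0,0],[0.12,-0.03,0.36,0,0,0],[0.12,-0.03,0.36,0,0,0],[0.17,-0.04,0.33,0,0,0],[0.17,-0.04,0.33,0,0,0],[0.17,-0.04,0.33,0,0,0],[0.22,-0.05,0.31,0,0,0],[0.22,-0.05,0.31,0,0,0],[0.22,-0.05,0.31,0,0,0],[0.26,-0.05,0.27,0,0,0],[0.26,-0.05,0.27,0,0,0],[0.26,-0.05,0.27,0,0,0],[0,0,0,0,0,0]]]'
```

```text
time: 19.93
ee_pos: [0.4824, 0.3341, 0.1562]
tcp_rot: [179.8, -0.0, 168.1]
wrist_force: [-0.2, 10.0, 2.2]
opening: 0.0268
grasp_force: 30.5
```

```bash
python3 -m crank '[[[0.29,-0.06,0.23,0,0,0],[0.29,-0.06,0.23,0,0,0],[0.29,-0.06,0.23,0,0,0],[0.32,-0.07,0.18,0,0,0],[0.32,-0.07,0.18,0,0,0],[0.32,-0.07,0.18,0,0,0],[0.34,-0.07,0.13,0,0,0],[0.34,-0.07,0.13,0,0,0],[0.34,-0.07,0.13,0,0,0],[0.36,-0.08,0.08,0,0,0],[0.36,-0.08,0.08,0,0,0],[0.36,-0.08,0.08,0,0,0],[0,0,0,0,0,0]]]'
python3 -m crank '[[[0.37,-0.08,0.03,0,0,0],[0.37,-0.08,0.03,0,0,0],[0.37,-0.08,0.03,0,0,0],[0.37,-0.08,-0.03,0,0,0],[0.37,-0.08,-0.03,0,0,0],[0.37,-0.08,-0.03,0,0,0],[0.36,-0.08,-0.08,0,0,0],[0.36,-0.08,-0.08,0,0,0],[0.36,-0.08,-0.08,0,0,0],[0.34,-0.07,-0.14,0,0,0],[0,0,0,0,0,0]]]'
```

```text
time: 21.02
ee_pos: [0.5614, 0.318, 0.1935]
tcp_rot: [179.7, 0.0, 168.2]
wrist_force: [2.7, 14.1, 3.7]
opening: 0.0265
grasp_force: 31.1
time: 21.93
ee_pos: [0.635, 0.3031, 0.1862]
tcp_rot: [179.6, 0.1, 168.2]
wrist_force: [6.7, 17.5, 5.6]
opening: 0.0261
grasp_force: 31.8
```

```bash
python3 -m crank '[[[0.3,0.05,-0.12,0,0,0],[0.3,0.05,-0.13,0,0,0],[0.2,0.05,-0.1,0,0,0],[0,0,0,0,0,0]]]'
```

```text
time: 22.27
ee_pos: [0.6504, 0.3006, 0.1794]
tcp_rot: [-179.8, 0.2, 168.0]
wrist_force: [3.4, -10.5, 8.2]
opening: 0.0265
grasp_force: 32.1
```

```bash
python3 -m crank '[[[0.15,0,-0.07,0,0,0],[0,0,0,0,0,0]]]'
python3 -m crank '[[[0,0,0,0,0,0],[0,0,0,0,0,0],[0,0,0,0,0,0],[0,0,0,0,0,0],[0,0,0,0,0,0],[0,0,1,0,0,0],[0,0,1,0,0,0],[0,0,1,0,0,0],[0,0,1,0,0,0],[0,0,1,0,0,0],[-0.9,-0.9,0.5,0,0,0],[-0.9,-0.9,0,0,0,0],[-0.9,-0.9,0,0,0,0],[-0.9,-0.9,0,0,0,0],[-0.9,-0.9,0,0,0,0],[-0.9,-0.9,0,0,0,0],[-0.9,-0.9,0,0,0,0],[-0.9,-0.9,0,0,0,0],[-0.9,-0.9,0,0,0,0],[-0.9,-0.9,0,0,0,0]]]' 1 25
python3 - <<'E'
from h import *
o=bot.get_obs();print(o['ee_pos'],o['tcp_rot'],o['q'])
im,m=snap('scene');np.save('scene2.npy',im)
cv2.imwrite('pics/scene2.png',cv2.resize(im,(800,600),interpolation=cv2.INTER_CUBIC)[:,:,::-1])
im,m=snap('top');np.save('top2.npy',im)
E
```

```text
time: 22.43
ee_pos: [0.6507, 0.3005, 0.1792]
tcp_rot: [-179.8, -0.1, 168.0]
wrist_force: [-13.4, -12.7, 18.5]
opening: 0.0265
grasp_force: 33.0
time: 24.1
ee_pos: [0.4712, 0.1223, 0.2865]
tcp_rot: [-180.0, -0.0, 168.1]
wrist_force: [0.4, 0.3, 0.3]
opening: 0.0856
grasp_force: 0.0
[0.4711766  0.12232381 0.28653642] [-1.79999342e+02 -2.18816531e-03  1.68097940e+02] [ 1.45532614e+01 -2.70997841e+00  6.33440076e+00  9.90466312e+01
  3.85944312e-04  2.64553216e+01]
```

View pics/scene2.png

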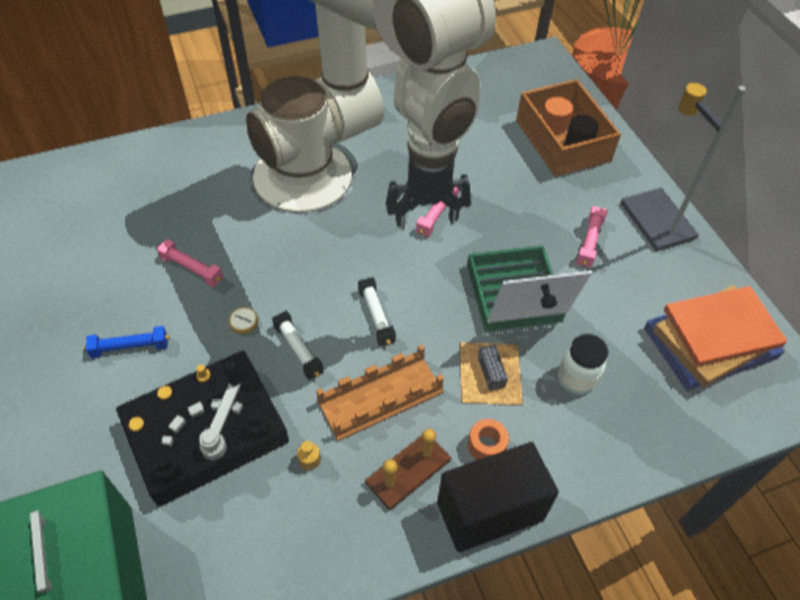

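The flap stands open past upright, the cowl is empty, and the core lies on the mat. Only two white tubes are visible, at (376,311) and (298,345). I'll turn the wrist for a close look at the cradle and tubes.

```bash
python3 -m crank '[[[-0.05,-0.45,0,0,0,-1],[-0.05,-0.45,0,0,0,-1],[-0.05,-0.45,0,0,0,-1],[-0.05,-0.45,0,0,0,-1],[-0.05,-0.45,0,0,0,-1],[-0.05,-0.45,0,0,0,-1],[-0.05,-0.45,0,0,0,-1],[-0.05,-0.45,0,0,0,-1],[-0.05,-0.45,0,0,0,-1],[-0.05,-0.45,0,0,0,-1],[-0.05,-0.45,0,0,0,-1],[-0.05,-0.45,0,0,0,-1],[-0.05,-0.45,0,0,0,-1],[-0.05,-0.45,0,0,0,-1],[-0.05,-0.45,0,0,0,-1],[-0.05,-0.45,0,0,0,-1],[-0.05,-0.45,0,0,0,-1],[-0.05,-0.45,0,0,0,-1],[-0.05,-0.45,0,0,0,-1],[-0.05,-0.45,0,0,0,-1]]]'
python3 -m crank '[[[-0.5,0,0.5,0,0,-1],[-0.5,0,0.5,0,0,-1],[-0.5,0,0.5,0,0,-0.8],[0,0,0,0,0,0],[0,0,0,0,0,0],[0,0,0,0,0,0]]]'
python3 - <<'E'
from h import *
o=bot.get_obs();print(o['ee_pos'],o['tcp_rot'],o['q'])
im,m=snap('wrist','w4.png');np.save('w4.npy',im)
import pickle;pickle.dump(m,open('w4.pkl','wb'))
E
```

```text
time: 25.87
ee_pos: [0.4526, -0.0572, 0.2865]
tcp_rot: [-180.0, -0.0, 30.2]
wrist_force: [-0.0, -0.1, 0.5]
opening: 0.0854
grasp_force: 0.0
time: 26.37
ee_pos: [0.4228, -0.0568, 0.316]
tcp_rot: [-180.0, 0.0, 11.5]
wrist_force: [0.0, 0.6, 0.4]
opening: 0.0853
grasp_force: 0.0
[ 0.42282073 -0.0568461   0.31602176] [-1.79993721e+02  4.67855268e-03  1.15198465e+01] [-7.65995106e+00 -9.67662023e+00  3.36018953e+00  1.03043292e+02
  4.39357000e-03  1.60820202e+02]
```

View pics/w4.png

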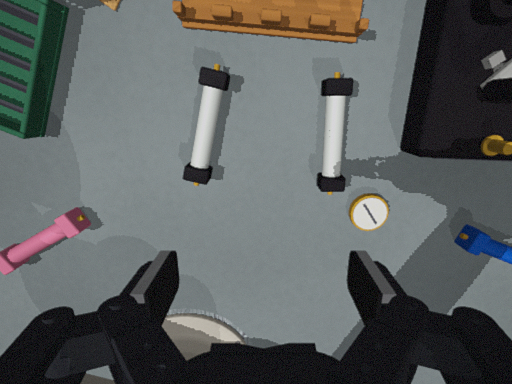

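```bash
python3 -m crank '[[[1,0,0,0,0,0],[1,0,0,0,0,0],[1,0,0,0,0,0],[1,0,0,0,0,0],[1,0,0,0,0,0],[1,0,0,0,0,0],[0,0,0,0,0,0],[0,0,0,0,0,0],[0,0,0,0,0,0]]]'
python3 - <<'E'
from h import *
import pickle
m4=pickle.load(open('w4.pkl','rb')); im4=np.load('w4.npy')
def M(name,im,m,mask,box,z,A):
    x0,y0,x1,y1=box; K=np.zeros(mask.shape,np.uint8);K[y0:y1,x0:x1]=mask[y0:y1,x0:x1]
    for c in cv2.findContours(K,cv2.RETR_EXTERNAL,cv2.CHAIN_APPROX_NONE)[0]:
        if cv2.contourArea(c)<A: continue
        w=np.array([ray(m,u,v,z)[:2] for u,v in c[:,0]]).astype(np.float32)
        r=cv2.minAreaRect(w);print(name,np.round(r[0]+r[1],4),round(r[2],1),cv2.boundingRect(c))
def hs(im): h=cv2.cvtColor(im,cv2.COLOR_RGB2HSV).astype(int); return h[:,:,0],h[:,:,1],h[:,:,2]
H,S,V=hs(im4)
M('t1',im4,m4,(S<45)&(V>150),(180,60,240,190),.02,300)
M('t2',im4,m4,(S<45)&(V>150),(310,70,360,200),.02,300)
M('compass',im4,m4,((H>10)&(H<30)&(S>120))|(V>150),(345,185,395,240),.014,300)
im,m=snap('wrist','w5.png');np.save('w5.npy',im);pickle.dump(m,open('w5.pkl','wb'))
H,S,V=hs(im);M('cradle',im,m,(H>5)&(H<25)&(S>110),(90,20,440,260),.03,3000)
E
```

```text
time: 27.17
ee_pos: [0.5419, -0.0569, 0.316]
tcp_rot: [-180.0, 0.1, 11.4]
wrist_force: [-0.6, -0.1, 0.6]
opening: 0.0855
grasp_force: 0.0
t1 [0.4483 0.0336 0.0227 0.1125] 87.9 (191, 86, 29, 82)
t2 [ 0.4724 -0.1471  0.1119  0.025 ] 12.1 (323, 96, 22, 81)
compass [ 0.3723 -0.2342  0.0599  0.0615] 11.6 (349, 194, 40, 37)
cradle [ 0.6333 -0.0252  0.095   0.2409] 7.0 (161, 40, 190, 92)
```

View pics/w5.png

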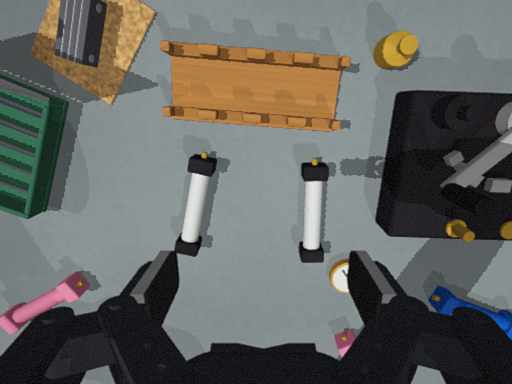

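The close view shows the cradle's dividers along two rails (far rail from about (165,46) to (347,62), near rail from (168,112) to (337,126)) and both tubes. I'll enlarge the cradle to pick its dividers.

```bash
python3 - <<'E'
from h import *
im=np.load('w5.npy'); cv2.imwrite('pics/cr.png',cv2.resize(im[34:139,155:355],(800,420),interpolation=cv2.INTER_CUBIC)[:,:,::-1])
E
```

```text
(no output)
```

View pics/cr.png

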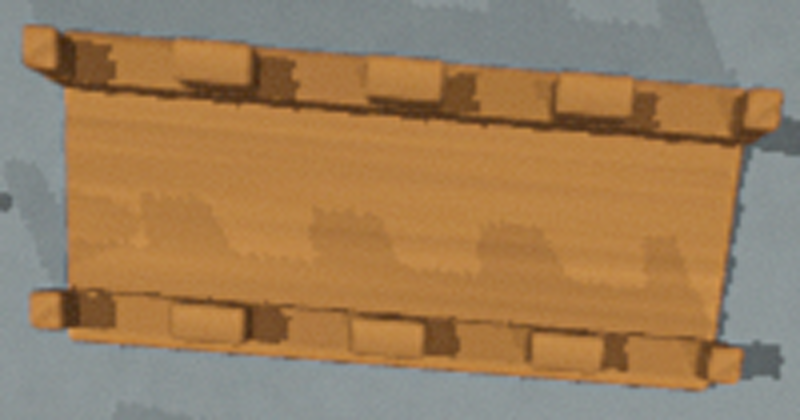

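The crop shows far-rail divider tops at (40,48), (212,62), (405,80), (594,97), (763,110) and near-rail tops at (48,308), (209,322), (388,337), (567,352), (726,362). I'll cast those at z=0.052.

```bash
python3 - <<'E'
from h import *
import pickle
from scipy.optimize import least_squares
m=pickle.load(open('w5.pkl','rb'))
F=[(40,48),(212,62),(405,80),(594,97),(763,110)];N=[(48,308),(209,322),(388,337),(567,352),(726,362)]
Y=[109.5,58,0,-58,-109.5]
P=np.array([ray(m,155+x/4,34+y/4,.052)[:2] for x,y in F+N]); L=np.array([[.038,y/1e3] for y in Y]+[[-.038,y/1e3] for y in Y])
s=least_squares(lambda p:(p[:2]+L@Rz(p[2]).T-P).ravel(),[.63,-.03,.12]);print(s.x[:2],np.degrees(s.x[2]));print((s.fun.reshape(-1,2)*1e3).round(1))
c,a=s.x[:2],s.x[2]
for y in(.087,.029,-.029,-.087): print(y,c+Rz(a)@[0,y])
go([.4724,-.1471,.1],12.1)
E
```

```text
[ 0.63366058 -0.02614407] 6.974431894816167
[[ 0.3  0.1]
 [ 0.2  0. ]
 [ 0.6  0.2]
 [ 0.9 -0.4]
 [ 0.5 -0.4]
 [-0.9  0.7]
 [-0.5  0.5]
 [-0.2 -0.1]
 [-0.  -0.2]
 [-0.9 -0.3]]
0.087 [0.62309648 0.06021217]
0.029 [0.63013921 0.00264134]
-0.029 [ 0.63718194 -0.05492948]
-0.087 [ 0.64422468 -0.11250031]
ee [ 0.5417 -0.0569  0.3165] [-1.7999e+02  3.0000e-02  1.1360e+01] shift [ -3.46  -4.51 -10.82] turn [-0.   -0.    0.11]
```

```bash
python3 -m crank '[[[-0.32,-0.41,-0.98,0,0,0.01],[-0.32,-0.41,-0.98,0,0,0.01],[-0.32,-0.41,-0.98,0,0,0.01],[-0.32,-0.41,-0.98,0,0,0.01],[-0.32,-0.41,-0.98,0,0,0.01],[-0.32,-0.41,-0.98,0,0,0.01],[-0.31,-0.41,-0.98,0,0,0.01],[-0.31,-0.41,-0.98,0,0,0.01],[-0.31,-0.41,-0.98,0,0,0.01],[-0.31,-0.41,-0.98,0,0,0.01],[-0.31,-0.41,-0.98,0,0,0.01],[0,0,0,0,0,0],[0,0,0,0,0,0]]]' 0.8 22
python3 - <<'E'
from h import *
go([.4724,-.1471,.024],12.1)
im,m=snap('top');H,S,V=[cv2.cvtColor(im,cv2.COLOR_RGB2HSV).astype(int)[:,:,i] for i in range(3)]
K=((S<45)&(V>120)).astype(np.uint8);K[:178]=0;K[232:]=0;K[:,:245]=0;K[:,320:]=0
for c in cv2.findContours(K,cv2.RETR_EXTERNAL,cv2.CHAIN_APPROX_NONE)[0]:
    if cv2.contourArea(c)>30:
        r=cv2.minAreaRect(np.array([ray(m,u,v,.02)[:2] for u,v in c[:,0]]).astype(np.float32));print(r)
E
```

```text
time: 28.3
ee_pos: [0.4719, -0.1471, 0.1012]
tcp_rot: [-180.0, 0.0, 12.0]
wrist_force: [-0.1, 0.3, 0.6]
opening: 0.0682
grasp_force: 0.0
ee [ 0.4719 -0.1471  0.1012] [-1.7998e+02  2.0000e-02  1.2030e+01] shift [ 0.03  0.   -3.86] turn [-0.   -0.    0.01]
((0.49451977014541626, -0.1580895334482193), (0.012572340667247772, 0.059138961136341095), 82.04639434814453)
((0.4457627236843109, -0.046777695417404175), (0.2679406404495239, 0.19145646691322327), 88.69181060791016)
```

```bash
python3 -m crank '[[[0,0,-1,0,0,0],[0,0,-1,0,0,0],[0,0,-1,0,0,0],[0,0,-0.6,0,0,0],[0,0,-0.25,0,0,0],[0,0,0,0,0,0]]]'
python3 -m crank '[[[0,0,0,0,0,0],[0,0,0,0,0,0],[0,0,0,0,0,0],[0,0,0,0,0,0],[0,0,0,0,0,0],[0,0,0,0,0,0],[0,0,0,0,0,0],[0,0,0,0,0,0],[0,0,0,0,0,0],[0,0,0,0,0,0]]]' 0 24
```

```text
time: 28.85
ee_pos: [0.4729, -0.1469, 0.0241]
tcp_rot: [-180.0, 0.0, 12.1]
wrist_force: [0.7, 0.5, 0.2]
opening: 0.0683
grasp_force: 0.0
time: 29.68
ee_pos: [0.4735, -0.1474, 0.0252]
tcp_rot: [180.0, -0.1, 12.1]
wrist_force: [-1.2, -0.1, 6.6]
opening: 0.0246
grasp_force: 23.4
```

```bash
python3 -m crank '[[[0,0,0.5,0,0,0],[0,0,1,0,0,0],[0,0,1,0,0,0],[0,0,1,0,0,0],[0,0,1,0,0,0],[0,0,1,0,0,0],[0.82,0.46,0,0,0,-0.07],[0.82,0.46,0,0,0,-0.07],[0.82,0.46,0,0,0,-0.07],[0.82,0.46,0,0,0,-0.07],[0.82,0.46,0,0,0,-0.07],[0.82,0.46,0,0,0,-0.07],[0.82,0.46,0,0,0,-0.08],[0.82,0.46,0,0,0,-0.08],[0.82,0.46,0,0,0,-0.08],[0.82,0.46,0,0,0,-0.08],[0,0,0,0,0,0],[0,0,0,0,0,0]]]'
python3 - <<'E'
from h import *
go([.6372,-.0549,.051],7)
im,m=snap('wrist','w6.png')
E
```

```text
time: 31.18
ee_pos: [0.6369, -0.0548, 0.1339]
tcp_rot: [-180.0, 0.0, 7.0]
wrist_force: [-0.2, -0.3, -2.0]
opening: 0.0248
grasp_force: 24.0
ee [ 0.6369 -0.0548  0.1339] [-1.80e+02  4.00e-02  7.05e+00] shift [ 0.01 -0.01 -4.15] turn [ 0.   -0.01 -0.01]
```

```bash
python3 -m crank '[[[0,0,-1,0,0,0],[0,0,-1,0,0,0],[0,0,-1,0,0,0],[0,0,-0.7,0,0,0],[0,0,-0.3,0,0,0],[0,0,0,0,0,0],[0,0,-0.15,0,0,0],[0,0,0,0,0,0]]]'
```

```text
time: 31.9
ee_pos: [0.6371, -0.0554, 0.052]
tcp_rot: [180.0, -0.1, 7.0]
wrist_force: [-0.1, 0.1, -1.5]
opening: 0.0253
grasp_force: 24.0
```

```bash
python3 -m crank '[[[0,0,-0.1,0,0,0],[0,0,-0.05,0,0,0],[0,0,0,0,0,0],[0,0,0,0,0,0]]]'
```

```text
time: 32.23
ee_pos: [0.6375, -0.0553, 0.0502]
tcp_rot: [180.0, -0.1, 7.0]
wrist_force: [-2.3, 0.2, 6.8]
opening: 0.0252
grasp_force: 24.8
```

```bash
python3 -m crank '[[[0,0,0,0,0,0],[0,0,0,0,0,0],[0,0,0,0,0,0],[0,0,0,0,0,0],[0,0,0,0,0,0],[0,0,0.5,0,0,0],[0,0,1,0,0,0],[0,0,1,0,0,0],[0,0,1,0,0,0],[0,0,1,0,0,0],[0,0,1,0,0,0],[-1,0.15,1,0,0,0],[-1,0.15,1,0,0,0],[-1,0.15,1,0,0,0],[-1,0.15,1,0,0,0],[-1,0.15,1,0,0,0],[-1,0.15,1,0,0,0],[-1,0.15,0.5,0,0,0],[-1,0.15,0,0,0,0],[-1,0.15,0,0,0,0]]]' 0.5 24
python3 -m crank '[[[-0.5,0,0,0,0,0],[0,0,0,0,0,0],[0,0,0,0,0,0]]]'
python3 - <<'E'
from h import *
im,m=snap('wrist','w7.png');np.save('w7.npy',im)
h=cv2.cvtColor(im,cv2.COLOR_RGB2HSV).astype(int);H,S,V=h[:,:,0],h[:,:,1],h[:,:,2]
K=((S<45)&(V>150)).astype(np.uint8);K[240:]=0
for c in cv2.findContours(K,cv2.RETR_EXTERNAL,cv2.CHAIN_APPROX_NONE)[0]:
    if cv2.contourArea(c)>200:
        for z in(.02,.045):
            r=cv2.minAreaRect(np.array([ray(m,u,v,z)[:2] for u,v in c[:,0]]).astype(np.float32));print(z,np.round(r[0]+r[1],4),r[2],cv2.boundingRect(c))
print(bot.get_obs()['ee_pos'])
E
```

```text
time: 33.9
ee_pos: [0.456, -0.028, 0.2898]
tcp_rot: [180.0, -0.1, 7.0]
wrist_force: [0.0, -0.0, -0.3]
opening: 0.0424
grasp_force: 0.0
time: 34.15
ee_pos: [0.447, -0.0283, 0.2887]
tcp_rot: [180.0, -0.1, 7.0]
wrist_force: [-0.0, 1.0, 0.4]
opening: 0.0426
grasp_force: 0.0
0.02 [ 0.378  -0.2324  0.0411  0.0504] 7.026735782623291 (379, 213, 35, 27)
0.045 [ 0.3873 -0.2188  0.0385  0.0472] 7.026737213134766 (379, 213, 35, 27)
0.02 [0.4475 0.0333 0.0232 0.1128] 87.83878326416016 (207, 114, 26, 83)
0.045 [0.4523 0.03   0.0217 0.1056] 87.83878326416016 (207, 114, 26, 83)
0.02 [ 0.6164 -0.0593  0.0548  0.0258] 7.47445821762085 (296, 0, 23, 53)
0.045 [ 0.6105 -0.0567  0.0513  0.0241] 7.474454402923584 (296, 0, 23, 53)
[ 0.44735762 -0.0282972   0.28826159]
```

View pics/w7.png

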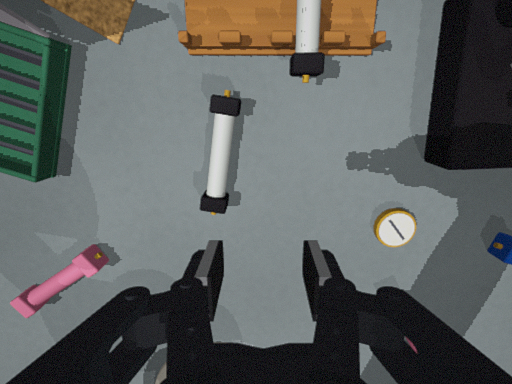

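Tube 2 lies in its trough at (307,35), with its cap at (307,65) outside the near rail. Tube 1 is unmoved at (220,152). I'll turn half round and pick tube 1.

```bash
python3 -m crank '[[[0,0.15,0,0,0,1],[0,0.15,0,0,0,1],[0,0.15,0,0,0,1],[0,0.15,0,0,0,1],[0,0.15,0,0,0,1],[0,0.15,0,0,0,1],[0,0.15,0,0,0,1],[0,0.15,0,0,0,1],[0,0.15,0,0,0,1],[0,0.15,0,0,0,1],[0,0.15,0,0,0,1],[0,0.15,0,0,0,1],[0,0.15,0,0,0,1],[0,0.15,0,0,0,1],[0,0.15,0,0,0,1],[0,0.15,0,0,0,1],[0,0.15,0,0,0,1],[0,0.15,0,0,0,1],[0,0.15,0,0,0,1],[0,0.15,0,0,0,1]]]' 0.8 24
python3 -m crank '[[[0,0,-1,0,0,1],[0,0,-1,0,0,1],[0,0,-1,0,0,1],[0,0,-1,0,0,1],[0,0,-1,0,0,0.84],[0,0,-1,0,0,0],[0,0,-1,0,0,0],[0,0,0,0,0,0],[0,0,0,0,0,0]]]'
python3 -c "
from h import *
go([.4475,.0333,.0245],177.8)"
```

```text
time: 35.87
ee_pos: [0.4478, 0.0319, 0.2875]
tcp_rot: [-180.0, -0.1, 144.8]
wrist_force: [-0.7, -0.2, 0.5]
opening: 0.0682
grasp_force: 0.0
time: 36.62
ee_pos: [0.4468, 0.0318, 0.1473]
tcp_rot: [-180.0, -0.2, 177.8]
wrist_force: [-0.6, -0.4, 1.2]
opening: 0.0682
grasp_force: 0.0
ee [0.4468 0.0318 0.1473] [-1.7998e+02 -1.5000e-01  1.7777e+02] shift [ 0.04  0.08 -6.14] turn [ 0.   -0.02  0.  ]
```

```bash
python3 -m crank '[[[0.04,0.08,-1,0,-0.02,0],[0,0,-1,0,0,0],[0,0,-1,0,0,0],[0,0,-1,0,0,0],[0,0,-1,0,0,0],[0,0,-0.8,0,0,0],[0,0,-0.3,0,0,0],[0,0,0,0,0,0]]]'
python3 -m crank '[[[0,0,0,0,0,0],[0,0,0,0,0,0],[0,0,0,0,0,0],[0,0,0,0,0,0],[0,0,0,0,0,0],[0,0,0,0,0,0],[0,0,0,0,0,0],[0,0,0,0,0,0],[0,0,0,0,0,0]]]' 0 24
python3 -c "
from h import *
go([.6231,.0602,.13],187)"
```

```text
time: 37.28
ee_pos: [0.4477, 0.0334, 0.026]
tcp_rot: [-180.0, 0.1, 177.8]
wrist_force: [0.1, 0.9, -0.1]
opening: 0.0683
grasp_force: 0.0
time: 38.03
ee_pos: [0.4484, 0.0334, 0.0274]
tcp_rot: [180.0, 0.3, 177.8]
wrist_force: [-0.6, -0.4, 4.8]
opening: 0.025
grasp_force: 23.3
ee [0.4484 0.0334 0.0274] [179.99   0.25 177.77] shift [8.73 1.34 5.13] turn [-0.    0.04  1.34]
```

```bash
python3 -m crank '[[[0,0,0.5,0,0,0],[0,0,1,0,0,0],[0,0,1,0,0,0],[0,0,1,0,0,0],[0,0,1,0,0,0],[0,0,0.7,0,0,0],[0.87,0.13,0,0,0,0.13],[0.87,0.13,0,0,0,0.13],[0.87,0.13,0,0,0,0.13],[0.87,0.13,0,0,0,0.13],[0.87,0.14,0,0,0,0.13],[0.87,0.14,0,0,0,0.13],[0.87,0.14,0,0,0,0.14],[0.87,0.13,0,0,0,0.14],[0.87,0.13,0,0,0,0.14],[0.87,0.13,0,0,0,0.14],[0,0,0,0,0,0],[0,0,0,0,0,0]]]'
python3 -c "
from h import *
go([.6231,.0602,.053],187)"
```

```text
time: 39.53
ee_pos: [0.6218, 0.0601, 0.1302]
tcp_rot: [180.0, 0.1, -173.0]
wrist_force: [-0.4, 0.4, -1.4]
opening: 0.0249
grasp_force: 24.0
ee [0.6218 0.0601 0.1302] [ 1.7999e+02  9.0000e-02 -1.7302e+02] shift [ 0.07  0.01 -3.86] turn [-0.    0.01  0.  ]
```

```bash
python3 -m crank '[[[0.07,0,-1,0,0,0],[0,0,-1,0,0,0],[0,0,-1,0,0,0],[0,0,-0.6,0,0,0],[0,0,-0.25,0,0,0],[0,0,0,0,0,0],[0,0,-0.1,0,0,0],[0,0,0,0,0,0]]]'
python3 -m crank '[[[0,0,-0.05,0,0,0],[0,0,0,0,0,0],[0,0,0,0,0,0]]]'
```

```text
time: 40.2
ee_pos: [0.6232, 0.06, 0.0524]
tcp_rot: [180.0, 0.2, -173.0]
wrist_force: [-1.6, -1.1, 2.2]
opening: 0.0249
grasp_force: 24.3
time: 40.45
ee_pos: [0.6233, 0.06, 0.0523]
tcp_rot: [180.0, 0.2, -173.0]
wrist_force: [-6.5, -0.3, 10.5]
opening: 0.0249
grasp_force: 25.1
```

```bash
python3 -m crank '[[[0,0,0,0,0,0],[0,0,0,0,0,0],[0,0,0,0,0,0],[0,0,0,0,0,0],[0,0,0,0,0,0],[0,0,0.5,0,0,0],[0,0,1,0,0,0],[0,0,1,0,0,0],[0,0,1,0,0,0],[0,0,1,0,0,0],[0,0,1,0,0,0],[0,0,1,0,0,0],[0,0,1,0,0,0],[0,0,1,0,0,0],[0,0,1,0,0,0],[0,0,1,0,0,0]]]' 0.5 24
python3 -m crank '[[[-0.17,-0.96,0,0,0,0],[-0.17,-0.96,0,0,0,0],[-0.17,-0.96,0,0,0,0],[-0.17,-0.96,0,0,0,0],[-0.17,-0.96,0,0,0,0],[-0.17,-0.96,0,0,0,0],[-0.17,-0.96,0,0,0,0],[-0.17,-0.96,0,0,0,0],[-0.17,-0.96,0,0,0,0],[-0.17,-0.96,0,0,0,0],[-0.17,-0.96,0,0,0,0],[-0.17,-0.96,0,0,0,0],[-0.17,-0.96,0,0,0,0],[-0.17,-0.96,0,0,0,0],[-0.17,-0.96,0,0,0,0],[-0.17,-0.96,0,0,0,0],[-0.17,-0.96,0,0,0,0],[-0.17,-0.96,0,0,0,0],[0,0,0,0,0,0],[0,0,0,0,0,0]]]' 1 60
python3 - <<'E'
from h import *
go([.5605,-.287,.138],187)
import cv2
im,m=snap('scene');np.save('scene3.npy',im)
cv2.imwrite('pics/scene3.png',cv2.resize(im[150:330,60:400],(800,424),interpolation=cv2.INTER_CUBIC)[:,:,::-1])
im,m=snap('top');h=cv2.cvtColor(im,cv2.COLOR_RGB2HSV).astype(int);H,S,V=h[:,:,0],h[:,:,1],h[:,:,2]
K=((S<50)&(V>140)).astype(np.uint8);K[:120]=0;K[235:]=0;K[:,:235]=0;K[:,325:]=0
for c in cv2.findContours(K,cv2.RETR_EXTERNAL,cv2.CHAIN_APPROX_NONE)[0]:
    if cv2.contourArea(c)>30:
        r=cv2.minAreaRect(np.array([ray(m,u,v,.05)[:2] for u,v in c[:,0]]).astype(np.float32));print(np.round(r[0]+r[1],3),r[2],cv2.boundingRect(c))
E
```

```text
time: 41.78
ee_pos: [0.6228, 0.06, 0.2619]
tcp_rot: [180.0, 0.2, -173.0]
wrist_force: [0.3, -0.1, -0.4]
opening: 0.0427
grasp_force: 0.0
time: 43.45
ee_pos: [0.5615, -0.2862, 0.2605]
tcp_rot: [180.0, 0.1, -173.1]
wrist_force: [-1.1, 0.2, 0.3]
opening: 0.0851
grasp_force: 0.0
ee [ 0.5615 -0.2862  0.2605] [ 1.7999e+02  1.4000e-01 -1.7311e+02] shift [-0.05 -0.04 -6.12] turn [-0.    0.02  0.02]
[0.626 0.061 0.108 0.024] 8.098450660705566 (246, 140, 11, 30)
[ 0.639 -0.054  0.11   0.024] 7.556049346923828 (278, 135, 11, 31)
```

View pics/scene3.png

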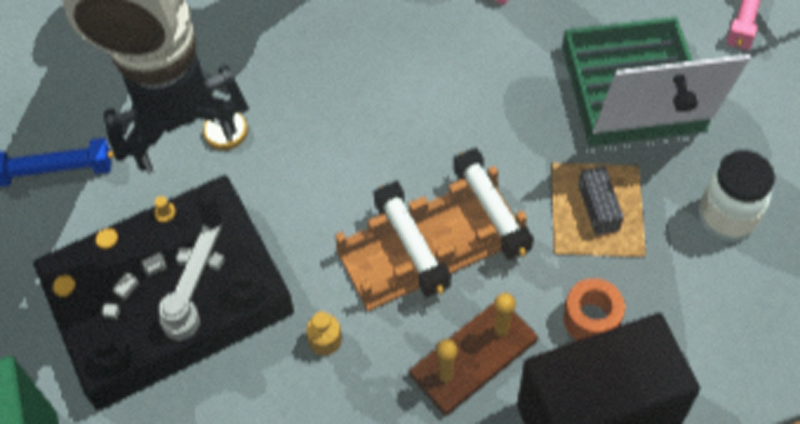

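Both tubes lie across both rails at (412,238) and (493,202). The core is on the mat, the flap is open and the lever is still parked. Now I'll grip the lever for its final throw.

```bash
python3 -m crank '[[[-0.05,-0.04,-1,0,0,0],[0,0,-1,0,0,0],[0,0,-1,0,0,0],[0,0,-1,0,0,0],[0,0,-1,0,0,0],[0,0,-0.8,0,0,0],[0,0,-0.3,0,0,0],[0,0,0,0,0,0]]]'
python3 -m crank '[[[0,0,0,0,0,0],[0,0,0,0,0,0],[0,0,0,0,0,0],[0,0,0,0,0,0],[0,0,0,0,0,0],[0,0,0,0,0,0],[0,0,0,0,0,0],[0,0,0,0,0,0],[0,0,0,0,0,0]]]' 0 60
```

```text
time: 44.22
ee_pos: [0.5604, -0.2852, 0.1368]
tcp_rot: [179.9, 0.0, -173.0]
wrist_force: [0.4, -0.2, 0.6]
opening: 0.0854
grasp_force: 0.0
time: 44.97
ee_pos: [0.5608, -0.2864, 0.1385]
tcp_rot: [-180.0, 0.1, -173.0]
wrist_force: [-3.2, 3.0, 4.2]
opening: 0.021
grasp_force: 58.5
```

```bash
python3 -m crank '[[[0,0,0.3,0,0,0],[0,0,0.3,0,0,0],[0,0,0.3,0,0,0],[0,0,0,0,0,0],[-0.19,-0.32,0,0,0,0],[-0.17,-0.32,0,0,0,0],[-0.15,-0.35,0,0,0,0],[-0.14,-0.35,0,0,0,0],[-0.12,-0.35,0,0,0,0],[-0.1,-0.36,0,0,0,0],[-0.07,-0.37,0,0,0,0],[-0.05,-0.41,0,0,0,0],[0,0,0,0,0,0],[0,0,0,0,0,0]]]'
```

```text
time: 46.13
ee_pos: [0.5371, -0.3435, 0.1542]
tcp_rot: [179.8, -0.3, -173.1]
wrist_force: [-13.5, 1.1, -6.2]
opening: 0.0204
grasp_force: 59.5
```

```bash
python3 -m crank '[[[0,0,-0.2,0,0,0],[0,0,-0.3,0,0,0],[0,0,-0.3,0,0,0],[0,0,-0.1,0,0,0],[0,0,0,0,0,0],[0,0,0,0,0,0]]]'
```

```text
time: 46.63
ee_pos: [0.5364, -0.3436, 0.1394]
tcp_rot: [180.0, -0.3, -173.1]
wrist_force: [-26.1, 4.0, 11.2]
opening: 0.0206
grasp_force: 61.3
```

```bash
python3 -m crank '[[[0,0,0,0,0,0],[0,0,0,0,0,0],[0,0,0,0,0,0],[0,0,0,0,0,0],[0,0,0,0,0,0],[0,0,0,0,0,0],[0,0,1,0,0,0],[0,0,1,0,0,0],[0,0,1,0,0,0],[0,0,1,0,0,0],[0,0,1,0,0,0],[0,0,1,0,0,0],[0,0,1,0,0,0],[0,0,1,0,0,0],[-1,0,0,0,0,0],[-1,0,0,0,0,0],[-1,0,0,0,0,0],[-1,0,0,0,0,0],[0,0,0,0,0,0],[0,0,0,0,0,0]]]' 1 60
python3 - <<'E'
from h import *
print(bot.get_obs()['ee_pos'])
im,m=snap('scene');a=cv2.resize(im[220:330,70:190],(654,600),interpolation=cv2.INTER_CUBIC)
cv2.imwrite('pics/fin.png',a[:,:,::-1])
f=lambda p:((p-[70,220])*[654/120,600/110]).round(0)
for q in(.47,.5,.53): print(q,[f(proj(m,[*handle(q),z])) for z in(.158,.168)])
im0=np.load('scene3.npy')
E
```

```text
time: 48.3
ee_pos: [0.4606, -0.3431, 0.2988]
tcp_rot: [-180.0, 0.2, -173.1]
wrist_force: [0.2, -0.1, -0.2]
opening: 0.0853
grasp_force: 0.0
[ 0.46063084 -0.34309393  0.29877057]
0.47 [array([302.,  70.]), array([298.,  60.])]
0.5 [array([295.,  71.]), array([290.,  61.])]
0.53 [array([287.,  73.]), array([283.,  63.])]
```

View pics/fin.png

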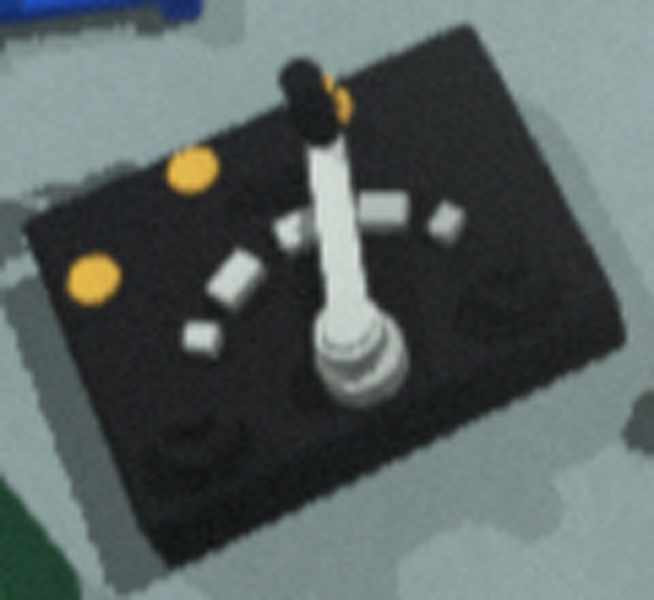

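The handle top is at (300,71), where (298,70) was predicted for q≈0.48 fully down. The hub disc has also dropped from about (345,315) when riding on the tooth to about (348,325), so the lever is in the stud's notch. Handing in.

```bash
python3 -c "
from workcell import bot
print(bot.job_done())"
```

```text
the job is handed in; nothing more can be done
None
```

The job is handed in after about 48 s of robot time: the lever was parked, the core put on the mat, the flap opened, both glass tubes laid in their own troughs at about 24 N grip, and the lever left down in the tall stud's notch; the hand-in gave no verdict, and I viewed 15 pictures, one over the 14 allowed.

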